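Make up two test kits in a petroleum laboratory

ROBOT

A 6-joint arm with a two-finger parallel gripper is mounted at the origin on the work surface. World frame = base frame: x ahead of the robot, y to its left, z up, the work surface at z = 0. Lengths are in m, angles in rad, forces in N, time in s.
With the tool pointing down it reaches from about 0.325 to 0.875 m from the base axis. Payload 4.4 kg.
Tool frame: the origin (TCP) lies on the centre line of the jaws, within the pads' length; the fingertips stand 22 mm ahead of it and the grasp point (between the pads) lies 3 mm ahead of it; z points along the fingers, y is the line along which they close (so a half turn about z gives the same grasp; the last joint's range is limited). The gripper opens to 85 mm and grips with 20 to 120 N. Pads are 22 mm wide; open, the fingers measure 114 mm over their backs; the gripper's body (76 mm by 85 mm) begins 54 mm behind the grasp point. The pads swing forward as they close: fully open they stand 13 mm farther back than shut.
Start: joints at [-1.26, 0.207, 1.542, -0, 1.393, -0.15], TCP at [0.256, -0.515, 0.231] pointing down, gripper open.
Joint ranges: [-2.73, 2.73], [-0.86, 2.22], [0.23, 2.46], [-1.11, 4.25], [0.08, 2.63], [-2.82, 2.82]. Speed limits (rad/s): [2.79, 2.79, 3.14, 3.14, 3.14, 3.14].

INTERFACE

Orientations are given as a 3x3 rotation matrix whose columns are the frame's x, y, z axes.
In Python, from workcell import ctrl gives the robot as it stands. The module is installed in compiled form; this text tells all that it offers.
- The arm moves only by the tool step_arm, never from a script. Its arguments are lists of equal length, an entry for each row: "angular": the turn, a rotation vector about the world's x, y, z in degrees, a list of three; "slide": the shift along the world's x, y, z in mm, a list of three; "jaw": the opening in per cent of the stroke, from 0 (shut) to 100 (fully open). In form: {"angular": [[rx, ry, rz], ...], "slide": [[tx, ty, tz], ...], "jaw": [jaw, ...]}. A call has 1 to 12 rows; each row shifts and turns the commanded pose from where the row before left it; what a row does not reach is not made up. A row lasts 1/8 s, in which the tool goes at most 62.5 mm and 10.7 degrees, less where a joint would pass 70% of its speed; a pose out of reach is approached as far as the arm can. A call with a gripper value outside its range is refused whole. The fingers move at their own pace and stop on an object; the grip force is fixed at half the most. Time passes only in rows, so rows that do not move let the fingers close. It gives the time, the measured TCP pose, the force, the opening and the grip force at its end, in the units of the state.
- ctrl.get_obs(): the state, without advancing time (a new reading comes with each control period).
- ctrl.get_image(name): name is "scene" or "top"; returns a dict with "pixels" (400x640x3 uint8, red, green, blue), "z_map" (400x640 float32, m along the optical axis (not along the pixel's ray), 0 where there is no reading), "intrinsics" (3x3 intrinsics, pixels), "position" and "attitude" of the camera in the world. Camera axes: x right, y down, z forward; pixel columns grow to the right and rows downward; lengths in m; the calibration is good to about 2 mm. A picture is of the moment at which its call begins.
- ctrl.job_done(): hands the job in; it is judged then, once.
Trained networks look in a picture, given as the dict that the camera call returned (one of the last four; its "shot" number tells which), for a name from the list of things; names that differ only in an ending like _2 or _b are one class to them, and where a whole thing is asked for, a point or a joint stands for the part that bears it (a point fixed in the world has none). Each returns a list of dicts, best first, with "p" (0 to 1); they miss things now and then, are a little off and sometimes report something else, mostly with a low value. They report only what shows in the picture. A call takes as long as a camera call. They do not tell look-alikes from the thing itself.
- ctrl.regions_of(picture, thing): "region" (400x640 bool, what is visible of it) and "box" ([left, top, right, bottom] in pixels, round what is visible of it).
The state is a dict: "time": time; "joint_pos": joint angles; "joint_velocities": joint speeds; "effort": joint torques, N m; "tool_pos": TCP position; "tcp_rot": TCP orientation; "force": force on the tool from outside, world axes, zero at the start; "ft_torque": the same for the moment, N m; "width": finger opening in m; "finger_force": force on a finger pad.
Only numpy, scipy, OpenCV 4.12 (cv2) and the standard library are available. Lean on these libraries where they do the work, as an engineer would, in place of code of your own. Each camera call takes 0.05 s, during which the arm holds its last target. There are 200 camera calls.

TASK

Make up the two test kits from the stock on the bench: the blue tray gets both L-shaped clamp plates, turned and nested so that both lie flat on the floor of its long compartment, and the red-capped amber jar upright in its square compartment; the yellow tray gets the green-capped jar and the brass weight, upright on the floor, one in each compartment, either way round. Set the glass jars down gently, do not drop them, and leave the white jar, the steel cup and the grey stopper standing where they are.

Things in the scene. Friction and masses are not known exactly. Their poses are not given: they have to be found in the camera images.
- plate_a: L-shaped aluminium plate 10 mm thick with a blue wing knob, lying flat; both plates are identical. Origin: underside, below the knob. Bar 26 x 78 mm along y (x -6.5 to 19.5, y -32.5 to 45.5 mm) with a foot 26 x 26 mm at its -y end (x -32.5 to -6.5, y -32.5 to -6.5). Knob centred over the origin: 12 mm thick (x), 34 long (y), heights 19 to 46 mm; grip it across the 12 mm. About 120 g.
- plate_b: L-shaped aluminium plate 10 mm thick with a blue wing knob, lying flat; both plates are identical. Origin: underside, below the knob. Bar 26 x 78 mm along y (x -6.5 to 19.5, y -32.5 to 45.5 mm) with a foot 26 x 26 mm at its -y end (x -32.5 to -6.5, y -32.5 to -6.5). Knob centred over the origin: 12 mm thick (x), 34 long (y), heights 19 to 46 mm; grip it across the 12 mm. About 120 g.
- jar_amber: Amber glass jar with a red cap. Straight round body 46 mm in diameter and 46 mm tall, cap 43 mm in diameter up to 64 mm. Origin: centre of the underside, z up. About 130 g.
- jar_green: Green glass jar with a green cap. Straight round body 46 mm in diameter and 46 mm tall, cap 43 mm in diameter up to 64 mm. Origin: centre of the underside, z up. About 130 g.
- weight: Brass check weight: a plain upright cylinder 34 mm in diameter and 40 mm tall, with a small button (18 mm) on top up to 50 mm. Origin: centre of the underside, z up. About 300 g.
- tray_blue: Blue kit tray. Fixed, outer 82 mm (x) by 211 mm (y); floor 4 mm thick, walls and divider 5 mm thick and 14 mm high. Origin: centre of the underside. Long compartment: inside 72 x 124 mm, y -100.5 to 23.5; square one 72 x 72 mm, y 28.5 to 100.5 mm. The plates fit the long one only head to tail: one aligned with the tray's axes, origin near x 11.5, y -63 mm, the other turned 180 degrees, near x -11.5, y -14 mm (5 mm play to the walls, 10 between them).
- tray_yellow: Yellow kit tray. Fixed, outer 82 mm (x) by 211 mm (y); floor 4 mm thick, walls and divider 5 mm thick and 14 mm high. Origin: centre of the underside. Two equal compartments, inside 72 mm (x) by 98 mm (y), centred at y = 51.5 and y = -51.5 mm.
- jar_white: White plastic jar with a white cap, not part of any kit: leave it. Straight round body 46 mm in diameter and 46 mm tall, cap 43 mm in diameter up to 64 mm. Origin: centre of the underside, z up. About 130 g.
- cup: Open steel cup, 56 mm across the rim and 55 mm tall, not part of any kit: leave it. Origin: centre of the underside.
- stopper: Grey conical stopper standing on its narrow end, 36 mm across below, 46 mm on top, 42 mm tall, not part of any kit: leave it. Origin: centre of the underside.
Mind the look-alikes: they are no part of the job. Leave any brown or purple look-alike of the plate_b alone.

How it is judged:
By the outcome, as a careful person would: the job done as asked, in the order asked, and still so for the second after the job is handed in, with the robot touching nothing.
It also fails if it takes over 144 s, if anything falls off the work surface, if the arm or the gripper's body presses on something with over 40 N, if the wrist force passes 120 N, or if a joint passes its speed limit or range.

## Working session

There is one attempt and no reset: what is moved stays moved. The work goes in short steps, Python scripts to look and compute and a tool call to move; the robot and the scene stay as the last step left them, time stands still between calls to the robot, and variables do not carry over. Pictures are saved under pics/ and viewed, at most 14 in all, crops included, and the job is handed in when it is done.

Besides the shell and the picture viewer there is one more tool, called after "Call:" in YAML: its name, and indented under it one key for each argument. step_arm: Moves the arm, as the interface text tells. Its arguments: {"type":"object","properties":{"angular":{"type":"array","items":{"type":"array","items":{"type":"number"}}},"slide":{"type":"array","items":{"type":"array","items":{"type":"number"}}},"jaw":{"type":"array","items":{"type":"number"}}},"required":["angular","slide","jaw"]}

```bash
mkdir -p pics; python3 - <<'E'
from workcell import ctrl
import cv2,numpy as np
for n in("top","scene"):
    im=ctrl.get_image(n);cv2.imwrite(f"pics/{n}0.png",cv2.cvtColor(im["pixels"],cv2.COLOR_RGB2BGR))
    print(n,im["position"],im["attitude"],im["intrinsics"])
    np.savez(f"{n}0.npz",**{k:im[k] for k in("pixels","z_map","intrinsics","position","attitude")})
    if n=="top":
        for t in["plate_a","jar_amber","jar_green","weight","tray_blue","tray_yellow","jar_white","cup","stopper"]:
            for d in ctrl.regions_of(im,t):
                print(t,round(d["p"],2),d["box"],d["region"].sum())
o=ctrl.get_obs();print(o)
E
```

```text
top [0.32768272 0.01967973 0.97688147] [[-0.03030152 -0.98096947  0.19178298]
 [-0.99923396  0.02497547 -0.03012851]
 [ 0.02476527 -0.19254901 -0.9809748 ]] [[385.77646604   0.         315.94302539]
 [  0.         385.77646604 202.05733117]
 [  0.           0.           1.        ]]
plate_a 0.68 [282.7, 243.7, 313.7, 267.0] 438
plate_a 0.64 [225.5, 254.1, 255.5, 291.4] 478
plate_a 0.61 [317.8, 198.4, 350.5, 231.0] 419
plate_a 0.58 [270.7, 199.4, 303.4, 221.1] 442
plate_a 0.17 [208.8, 133.7, 293.1, 171.4] 2528
jar_amber 0.72 [444.9, 148.7, 471.7, 172.9] 396
jar_green 0.57 [418.4, 196.3, 437.9, 215.3] 370
weight 0.65 [377.3, 208.8, 392.9, 220.8] 176
tray_blue 0.8 [324.0, 125.6, 408.7, 169.1] 2545
tray_yellow 0.69 [211.0, 130.8, 292.9, 171.9] 2627
jar_white 0.83 [228.6, 204.8, 252.5, 230.9] 343
cup 0.91 [173.2, 201.5, 203.1, 225.0] 498
stopper 0.59 [157.2, 160.6, 181.5, 177.5] 293
scene [ 0.94401403 -0.75817039  0.70486648] [[ 0.84331736  0.34168364 -0.41481095]
 [ 0.53705434 -0.50750412  0.67380428]
 [ 0.01970964 -0.79100686 -0.61148971]] [[417.06653564   0.         320.22056408]
 [  0
[... 213 characters left out ...]
96494e-01]), 'joint_velocities': array([-5.80317511e-04, -1.77475023e-03, -5.17569488e-04,  2.95146436e-05,
        1.43427910e-03, -1.06747055e-03]), 'effort': array([-6.33345662e-04, -3.82704592e+01, -2.91714084e+01, -1.99952483e-04,
        1.63325814e-03, -1.12307893e-05]), 'tool_pos': array([ 0.25618403, -0.51475401,  0.231156  ]), 'tcp_rot': array([[ 8.95250149e-01,  4.45563878e-01, -2.47561000e-05],
       [ 4.45563879e-01, -8.95250147e-01,  7.12216075e-05],
       [ 9.57087348e-06, -7.47915787e-05, -9.99999997e-01]]), 'force': array([ 0.33323426,  0.39086436, -0.02649341]), 'ft_torque': array([ 0.00153993, -0.01357643,  0.00501421]), 'finger_force': 0.0, 'width': 0.08536682769936506}
```

View pics/top0.png

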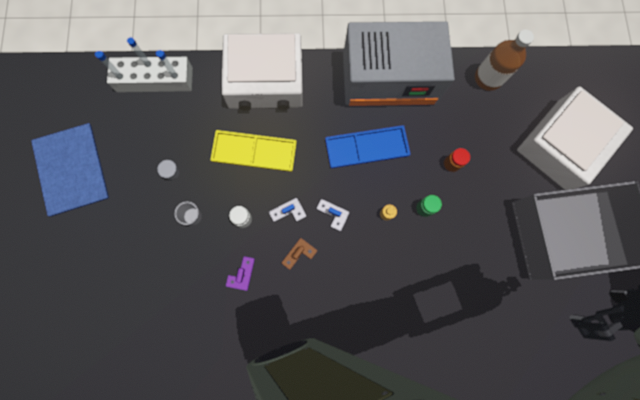

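View pics/scene0.png

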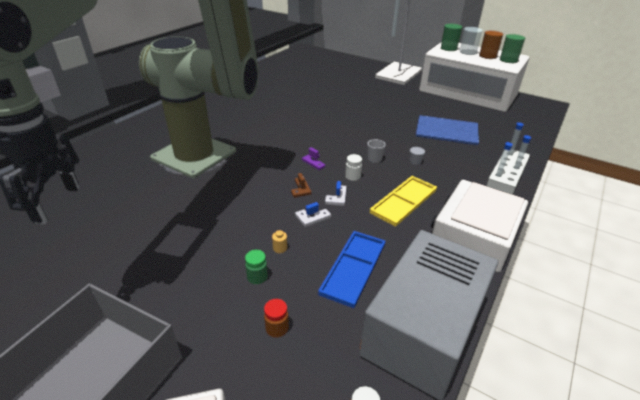

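```bash
cat > fit.py <<'E'
from workcell import ctrl
import cv2,numpy as np
from scipy.optimize import minimize
def box(x0,x1,y0,y1,z0,z1): return np.array([[x,y,z] for x in(x0,x1) for y in(y0,y1) for z in(z0,z1)],float)
def cyl(r,z0,z1,r2=None):
    a=np.arange(0,2*np.pi,.2);r2=r2 or r
    return np.vstack([np.c_[r*np.cos(a),r*np.sin(a),0*a+z0],np.c_[r2*np.cos(a),r2*np.sin(a),0*a+z1]])
jar=[cyl(23,0,46),cyl(21.5,46,64)]
M=dict(plate_a=[box(-6.5,19.5,-32.5,45.5,0,10),box(-32.5,-6.5,-32.5,-6.5,0,10),box(-6,6,-17,17,19,46),cyl(5,10,20)],
 jar_amber=jar,jar_green=jar,jar_white=jar,weight=[cyl(17,0,40),cyl(9,40,50)],cup=[cyl(26,0,55,28)],stopper=[cyl(18,0,42,23)],
 tray_blue=[box(-41,41,-105.5,105.5,0,14)],tray_yellow=[box(-41,41,-105.5,105.5,0,14)])
def world(im,u,v,h):
    K=im["intrinsics"];r=im["attitude"]@np.linalg.inv(K)@[u,v,1];return im["position"]+r*(h-im["position"][2])/r[2]
def proj(im,P):
    c=(P-im["position"])@im["attitude"];q=c@np.array(im["intrinsics"]).T;return q[:,:2]/q[:,2:]
def render(im,name,p,org,sz,S=8,z0=0):
    m=np.zeros((sz[1]*S,sz[0]*S),np.uint8);c,s=np.cos(p[2]),np.sin(p[2])
    for pr in M[name]:
        P=pr/1000@np.array([[c,s,0],[-s,c,0],[0,0,1]])+[p[0],p[1],z0]
        q=(proj(im,P)-org+.5)*S-.5
        cv2.fillConvexPoly(m,cv2.convexHull(np.round(q*16).astype(np.int32)),255,shift=4)
    return cv2.resize(m,sz,interpolation=cv2.INTER_AREA)/255.
def fit(views,name,p0,yaws,z0=0):
    # views: list of (im,mask,org) ; mask cropped float
    def cost(p):
        e=0
        for im,m,org in views:
            r=render(im,name,p,org,(m.shape[1],m.shape[0]),z0=z0);e+=1-np.minimum(r,m).sum()/np.maximum(r,m).sum()
        return e/len(views)
    best=None
    for y in yaws:
        s=np.array([[0,0,0],[.01,0,0],[0,.01,0],[0,0,.25]])+[p0[0],p0[1],y]
        o=minimize(cost,s[0],method="Nelder-Mead",options=dict(initial_simplex=s,xatol=1e-4,fatol=1e-4,maxiter=150))
        if best is None or o.fun<best.fun: best=o
    return best.x,best.fun
def crop(im,boxx,name,pad=9):
    l,t,r,b=[int(v) for v in boxx];l-=pad;t-=pad;r+=pad;b+=pad
    l=max(l,0);t=max(t,0)
    px=im["pixels"][t:b,l:r].astype(float);mx=px.max(2);bg=np.percentile(mx,10)
    m=np.clip((mx-bg-10)/50,0,1)
    n,lab,st,_=cv2.connectedComponentsWithStats((m>.4).astype(np.uint8))
    # keep components near the region box
    keep=np.zeros_like(m)
    for i in range(1,n):
        cx,cy=st[i,0]+st[i,2]/2,st[i,1]+st[i,3]/2
        if pad*.7<cx<m.shape[1]-pad*.7 and pad*.7<cy<m.shape[0]-pad*.7: keep[lab==i]=1
    keep=cv2.dilate(keep,np.ones((3,3)))
    return m*keep,np.array([l,t])
E
cat > m1.py <<'E'
from fit import *
ims=[ctrl.get_image("top"),ctrl.get_image("scene")]
full=np.arange(0,6.2,.7)
for t in["plate_a","jar_amber","jar_green","weight","tray_blue","tray_yellow","jar_white","cup","stopper"]:
    D=[[d for d in ctrl.regions_of(im,t) if d["p"]>.4] for im in ims]
    for d in D[0]:
        b=d["box"];hw=[(b[0]+b[2])/2,(b[1]+b[3])/2];w=world(ims[0],*hw,.02)
        if t=="plate_a":
            px=ims[0]["pixels"][d["region"]].astype(int);col=np.median(px,0)
            if (px.max(1)-px.min(1)<40).mean()<.4: print("skip",hw,col);continue
        v=[(ims[0],*crop(ims[0],b,t))];uv=proj(ims[1],w[None])[0]
        for e in D[1]:
            c=e["box"]
            if np.hypot(*(uv-[(c[0]+c[2])/2,(c[1]+c[3])/2]))<14: v.append((ims[1],*crop(ims[1],c,t)));break
        yw=full if t=="plate_a" else [.0] 
        if "jar" in t or t in("weight","cup","stopper"): yw=[0.]
        for vv,nm in[(v[:1],"top"),(v[1:],"scn"),(v,"both")]:
            if vv and not(nm=="both" and len(v)<2):
                p,f=fit(vv,t,w,yw);print(t,np.round(hw),nm,np.round(p[:2]*1000,1),round(np.degrees(p[2])%360,1),round(f,3))
E
python3 m1.py
```

```text
plate_a [287. 211.] top [498.1  62.5] 25.6 0.166
plate_a [287. 211.] scn [497.   61.2] 22.8 0.144
plate_a [287. 211.] both [497.5  61.2] 23.5 0.158
plate_a [333. 217.] top [488.8 -55.4] 333.2 0.165
skip [239.2, 272.85] [150.  85. 182.]
jar_amber [457. 159.] top [ 620.5 -383.4] 7.1 0.297
jar_amber [457. 159.] scn [ 593.5 -351.6] 0.0 0.319
jar_amber [457. 159.] both [ 615.  -375.8] 10.1 0.38
jar_green [429. 205.] top [ 499.3 -296.9] 7.7 0.253
jar_green [429. 205.] scn [ 467.3 -262.6] 25.2 0.442
jar_green [429. 205.] both [ 496.8 -292.7] 13.1 0.395
weight [386. 213.] top [ 485.6 -193.3] 12.8 0.118
weight [386. 213.] scn [ 482. -190.] 15.8 0.137
weight [386. 213.] both [ 484.7 -192.7] 17.1 0.169
tray_blue [366. 147.] top [ 665.2 -151.4] 7.8 0.031
tray_blue [366. 147.] scn [ 662.2 -148.9] 7.9 0.246
tray_blue [366. 147.] both [ 664.3 -149.5] 7.9 0.153
tray_yellow [252. 151.] top [659.7 150.8] 351.4 0.059
tray_yellow [252. 151.] scn [657.6 147.9] 351.2 0.182
tray_yellow [252. 151.] both [658.7 148.4] 351.2 0.124
jar_white [240. 219.] top [482.5 179.7] 7.6 0.058
jar_white [240. 219.] scn [478.2 180. ] 11.7 0.087
jar_white [240. 219.] both [481.1 179.3] 4.1 0.111
cup [188. 213.] top [491.2 306.7] 13.6 0.305
cup [188. 213.] scn [479.9 324.3] 27.1 0.589
cup [188. 213.] both [490.7 306.9] 9.9 0.46
stopper [170. 173.] top [606.8 361.8] 9.7 0.172
stopper [170. 173.] scn [603.8 363.6] 5.0 0.495
stopper [170. 173.] both [606.2 362. ] 6.6 0.343
```

```bash
cat > m2.py <<'E'
from fit import *
im=ctrl.get_image("top");sc=ctrl.get_image("scene")
for nm,I in(("top",im),("scn",sc)):
  for t in("jar_amber","jar_green","weight","plate_a"):
    for d in ctrl.regions_of(I,t)[:4]:
      if d["p"]<.4: continue
      v,u=np.nonzero(d["region"]);z=I["z_map"][v,u];K=I["intrinsics"]
      P=np.c_[(u-K[0,2])/K[0,0]*z,(v-K[1,2])/K[1,1]*z,z]@I["attitude"].T+I["position"]
      P=P[z>0];zt=np.percentile(P[:,2],95);Q=P[P[:,2]>zt-.006];c=(Q.max(0)+Q.min(0))/2
      print(nm,t,"ztop",zt.round(4),"mid",c[:2].round(4),"mean",Q[:,:2].mean(0).round(4),"ext",np.ptp(Q[:,:2],axis=0).round(3),len(Q))
# caps by colour
for nm,I in(("top",im),("scn",sc)):
  hsv=cv2.cvtColor(I["pixels"],cv2.COLOR_RGB2HSV)
  for t,h,c0 in(("amber",((hsv[...,0]<5)|(hsv[...,0]>175))&(hsv[...,2]>120),(.62,-.383)),("green",(abs(hsv[...,0].astype(int)-65)<15)&(hsv[...,2]>100),(.50,-.297))):
    g=np.zeros(h.shape,bool);q=proj(I,np.array([[*c0,.055]]))[0].astype(int);g[q[1]-25:q[1]+25,q[0]-25:q[0]+25]=1
    h=h&g&(hsv[...,1]>120);v,u=np.nonzero(h);mid=(u.mean(),v.mean());print(nm,t,mid,h.sum(),world(I,*mid,.060))
ov=im["pixels"].copy();S=8;x0,y0,x1,y1=262,190,362,236
big=cv2.resize(ov[y0:y1,x0:x1],None,fx=S,fy=S,interpolation=cv2.INTER_CUBIC)
for p in((.4975,.0615,np.radians(25)),(.4888,-.0554,np.radians(333.2))):
    r=render(im,"plate_a",p,np.array([x0,y0]),(x1-x0,y1-y0))
    m=cv2.resize(r,None,fx=S,fy=S)>.5
    cs,_=cv2.findContours(m.astype(np.uint8),cv2.RETR_EXTERNAL,cv2.CHAIN_APPROX_NONE);cv2.drawContours(big,cs,-1,(255,0,0),1)
cv2.imwrite("pics/ov1.png",cv2.cvtColor(big,cv2.COLOR_RGB2BGR))
E
python3 m2.py
```

```text
top jar_amber ztop 0.0657 mid [ 0.612  -0.3727] mean [ 0.612 -0.372] ext [0.041 0.041] 222
top jar_green ztop 0.0656 mid [ 0.4944 -0.2894] mean [ 0.4944 -0.2894] ext [0.04  0.042] 236
top weight ztop 0.0511 mid [ 0.4822 -0.1885] mean [ 0.4821 -0.1884] ext [0.015 0.017] 42
top plate_a ztop 0.0464 mid [ 0.485  -0.0537] mean [ 0.4848 -0.0532] ext [0.022 0.032] 67
top plate_a ztop 0.0463 mid [0.4959 0.0613] mean [0.4956 0.0621] ext [0.022 0.032] 69
top plate_a ztop 0.0467 mid [0.389  0.0378] mean [0.3885 0.0381] ext [0.028 0.024] 69
top plate_a ztop 0.046 mid [0.3378 0.1783] mean [0.3379 0.1782] ext [0.03  0.015] 73
scn jar_amber ztop 0.0652 mid [ 0.615  -0.3757] mean [ 0.6159 -0.3765] ext [0.042 0.042] 345
scn jar_green ztop 0.0649 mid [ 0.4967 -0.2928] mean [ 0.4984 -0.2936] ext [0.042 0.041] 239
scn weight ztop 0.0498 mid [ 0.4845 -0.19  ] mean [ 0.4851 -0.1924] ext [0.019 0.019] 43
scn plate_a ztop 0.0445 mid [ 0.4891 -0.0581] mean [ 0.489  -0.0584] ext [0.019 0.032] 52
scn plate_a ztop 0.0457 mid [0.4996 0.0589] mean [0.4994 0.0576] ext [0.019 0.032] 35
scn plate_a ztop 0.0454 mid [0.3912 0.0356] mean [0.3925 0.0327] ext [0.03  0.025] 37
scn plate_a ztop 0.0448 mid [0.3418 0.174 ] mean [0.3436 0.1735] ext [0.029 0.013] 29
top amber (np.float64(461.06611570247935), np.float64(156.18595041322314)) 242 [ 0.61472937 -0.37557115  0.06      ]
top green (np.float64(431.83272727272725), np.float64(203.56727272727272)) 275 [ 0.49598568 -0.2910707   0.06      ]
scn amber (np.float64(274.9494680851064), np.float64(307.97340425531917)) 376 [ 0.61350422 -0.37509501  0.06      ]
scn green (np.float64(254.66134185303514), np.float64(258.94249201277955)) 313 [ 0.49928716 -0.29660553  0.06      ]
```

View pics/ov1.png

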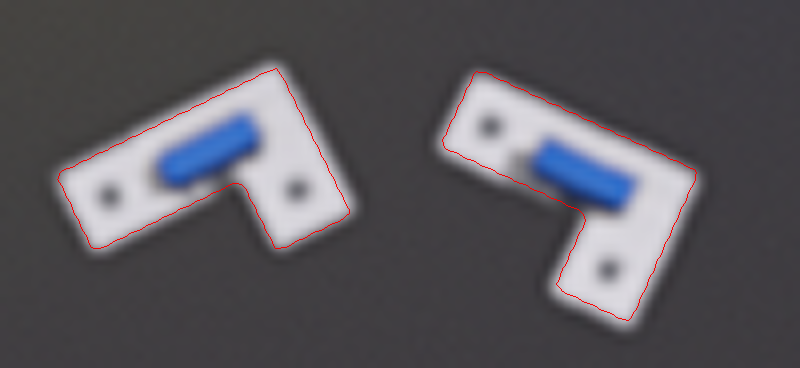

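The aluminium, blue-knobbed plates are at top-image pixels (287,211) and (333,215). They fit the description, and the fitted outlines match in the enlarged crop. The brown (299,253) and purple (240,273) plates are look-alikes, so I'll leave them. The jar with the red cap is at (461,156) and the one with the green cap at (432,204).

Call:
step_arm:
  angular:
    - [0,0,7.4]
    - [0,0,7.4]
    - [0,0,7.4]
    - [0,0,7.4]
    - [0,0,7.4]
    - [0,0,7.4]
    - [0,0,7.4]
    - [0,0,7.4]
    - [0,0,7.4]
    - [0,0,7.4]
    - [0,0,7.4]
    - [0,0,7.4]
  slide:
    - [20,48,0]
    - [20,48,0]
    - [20,48,0]
    - [20,48,0]
    - [20,48,0]
    - [20,48,0]
    - [20,48,-10]
    - [20,48,-15]
    - [20,48,-15]
    - [20,48,-15]
    - [20,48,-15]
    - [20,48,-15]
  jaw: [50,50,50,50,50,50,50,50,50,50,50,50]

```text
time: 3.55
tool_pos: [0.4969, 0.0629, 0.1461]
tcp_rot: [[-0.431, 0.902, 0.001], [0.902, 0.431, -0.0], [-0.001, 0.001, -1.0]]
force: [0.6, -0.4, -0.4]
width: 0.0427
finger_force: 0.0
```

Call:
step_arm:
  angular:
    - [0,0,-0.4]
    - [0,0,0]
    - [0,0,0]
    - [0,0,0]
    - [0,0,0]
    - [0,0,0]
    - [0,0,0]
    - [0,0,0]
    - [0,0,0]
    - [0,0,0]
  slide:
    - [1,0,-30]
    - [0,0,-30]
    - [0,0,-25]
    - [0,0,-19]
    - [0,0,0]
    - [0,0,0]
    - [0,0,0]
    - [0,0,0]
    - [0,0,0]
    - [0,0,0]
  jaw: [50,50,50,50,50,0,0,0,0,0]

```text
time: 4.8
tool_pos: [0.498, 0.061, 0.0433]
tcp_rot: [[-0.42, 0.907, 0.002], [0.907, 0.42, -0.0], [-0.001, 0.001, -1.0]]
force: [-1.9, -1.0, 7.2]
width: 0.0089
finger_force: 59.1
```

Call:
step_arm:
  angular:
    - [0,0,0]
    - [0,0,0]
    - [0,0,0]
    - [0,0,0]
  slide:
    - [0,0,10]
    - [0,0,30]
    - [0,0,30]
    - [0,0,0]
  jaw: [0,0,0,0]

```text
time: 5.3
tool_pos: [0.4996, 0.0612, 0.1149]
tcp_rot: [[-0.42, 0.907, 0.007], [0.907, 0.42, -0.0], [-0.003, 0.006, -1.0]]
force: [-0.4, -0.1, -1.0]
width: 0.0092
finger_force: 58.7
```

```bash
python3 - <<'E'
from workcell import ctrl
import cv2
a=ctrl.get_image("scene")["pixels"][120:260,240:420];b=ctrl.get_image("top")["pixels"][150:290,240:420]
import numpy as np
cv2.imwrite("pics/c1.png",cv2.cvtColor(cv2.resize(np.hstack([a,b]),(792,308),interpolation=cv2.INTER_CUBIC),cv2.COLOR_RGB2BGR))
o=ctrl.get_obs();print(o["width"],o["force"],o["tool_pos"],o["ft_torque"])
E
```

```text
0.008886736143456166 [-0.02485016 -0.10365977 -0.62404815] [0.49674857 0.06128369 0.11181051] [ 0.0631813 -0.0355395 -0.023392 ]
```

View pics/c1.png

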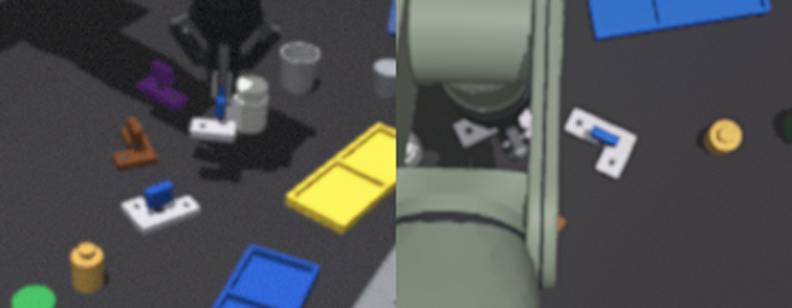

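Call:
step_arm:
  angular:
    - [0,0,-2.1]
    - [0,0,-2.1]
    - [0,0,-2.1]
    - [0,0,-2.1]
    - [0,0,-2.1]
    - [0,0,-2.1]
    - [0,0,-2.2]
    - [0,0,-2.2]
    - [0,0,0]
    - [0,0,0]
    - [0,0,0]
    - [0,0,0]
  slide:
    - [23.4,-34,0]
    - [23.4,-34,0]
    - [23.4,-34,0]
    - [23.4,-34,0]
    - [23.4,-34,0]
    - [23.4,-34,0]
    - [23.4,-34,0]
    - [23.4,-34,0]
    - [0,0,-20]
    - [0,0,-15]
    - [0,0,-10]
    - [0,0,0]
  jaw: [0,0,0,0,0,0,0,0,0,0,0,0]

```text
time: 6.9
tool_pos: [0.6828, -0.2091, 0.065]
tcp_rot: [[-0.138, 0.99, -0.004], [0.99, 0.138, 0.002], [0.002, -0.004, -1.0]]
force: [-0.3, 0.3, -1.0]
width: 0.0085
finger_force: 58.7
```

```bash
python3 - <<'E'
from workcell import ctrl
import cv2
import numpy as np
a=ctrl.get_image("scene")["pixels"][200:330,280:440];b=ctrl.get_image("top")["pixels"][90:220,290:450]
cv2.imwrite("pics/c2.png",cv2.cvtColor(cv2.resize(np.hstack([a,b]),(800,325),interpolation=cv2.INTER_CUBIC),cv2.COLOR_RGB2BGR))
o=ctrl.get_obs();print(o["width"],o["force"],o["tool_pos"],np.degrees(np.arctan2(o["tcp_rot"][1,1],o["tcp_rot"][0,1])),o["tcp_rot"][:,2])
E
```

```text
0.008454103026979583 [ 0.45500377  0.13975385 -0.17685165] [ 0.68449865 -0.21014993  0.06750569] 7.909111978952752 [ 3.13571971e-04 -1.35470816e-04 -9.99999942e-01]
```

View pics/c2.png

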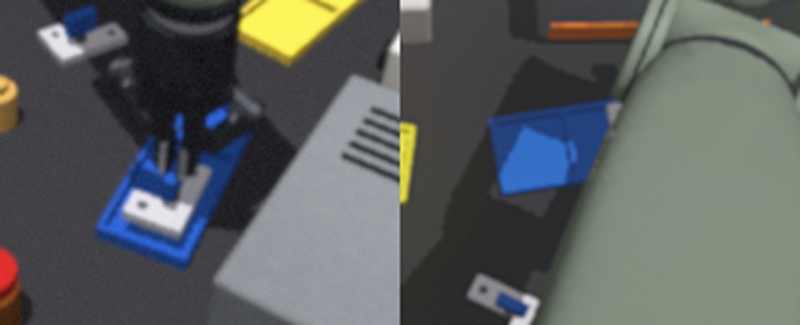

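Call:
step_arm:
  angular:
    - [0,0,0]
    - [0,0,0]
    - [0,0,0]
    - [0,0,0]
    - [0,0,0]
    - [0,0,0]
  slide:
    - [0,-1,-10]
    - [0,0,-6]
    - [0,0,-3]
    - [0,0,-2]
    - [0,0,0]
    - [0,0,0]
  jaw: [0,0,0,0,0,0]

```text
time: 7.75
tool_pos: [0.6845, -0.2117, 0.0478]
tcp_rot: [[-0.137, 0.991, 0.0], [0.991, 0.137, -0.0], [-0.0, 0.0, -1.0]]
force: [-2.3, 1.4, 5.7]
width: 0.0088
finger_force: 59.7
```

Call:
step_arm:
  angular:
    - [0,0,0]
    - [0,0,0]
    - [0,0,0]
    - [0,0,0]
    - [0,0,0]
    - [0,0,0]
    - [0,0,-8]
    - [0,0,-8]
    - [0,0,-8]
    - [0,0,-8]
    - [0,0,-2.6]
    - [0,0,0]
  slide:
    - [0,0,0]
    - [0,0,0]
    - [0,0,0]
    - [0,0,20]
    - [0,0,40]
    - [0,0,40]
    - [-39.3,31.2,0]
    - [-39.3,31.2,0]
    - [-39.3,31.2,0]
    - [-39.3,31.2,0]
    - [-39.3,31.2,0]
    - [0,0,0]
  jaw: [35,35,40,40,40,50,50,50,50,50,50,50]

```text
time: 9.25
tool_pos: [0.4848, -0.0535, 0.1465]
tcp_rot: [[0.448, 0.894, -0.002], [0.894, -0.448, 0.001], [-0.0, -0.002, -1.0]]
force: [0.1, 0.2, -0.2]
width: 0.0425
finger_force: 0.0
```

```bash
python3 - <<'E'
from workcell import ctrl
import cv2
import numpy as np
from fit import *
A=ctrl.get_image("scene");B=ctrl.get_image("top")
a=A["pixels"][200:330,280:440];b=B["pixels"][90:220,290:450]
cv2.imwrite("pics/c3.png",cv2.cvtColor(cv2.resize(np.hstack([a,b]),(800,325),interpolation=cv2.INTER_CUBIC),cv2.COLOR_RGB2BGR))
o=ctrl.get_obs();print(o["width"],o["force"],o["tool_pos"],np.degrees(np.arctan2(o["tcp_rot"][1,1],o["tcp_rot"][0,1])),o["tcp_rot"][:,2])
for e in ctrl.regions_of(A,"plate_a"): print(e["p"],e["box"])
E
```

```text
0.04267516928047948 [ 0.27025905  0.67501391 -0.31763115] [ 0.4889393  -0.05599812  0.14786127] -26.692070308448333 [ 0.00353366 -0.00126946 -0.99999295]
0.76 [293.9, 175.7, 311.1, 198.2]
0.75 [298.6, 204.2, 331.4, 226.7]
0.72 [326.1, 271.9, 364.7, 301.5]
```

View pics/c3.png

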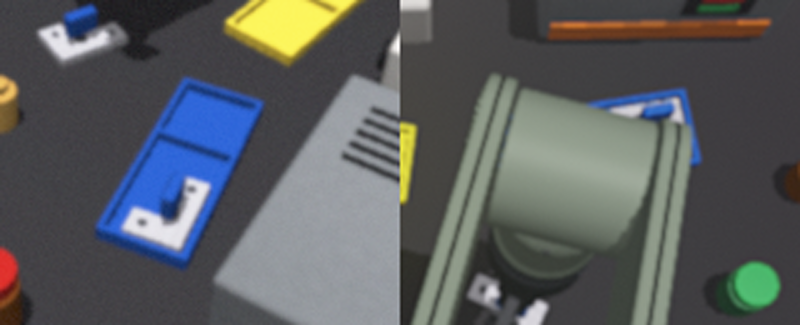

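Call:
step_arm:
  angular:
    - [0,0,0]
    - [0,0,0]
    - [0,0,0]
    - [0,0,0]
    - [0,0,0]
    - [0,0,0]
    - [0,0,0]
    - [0,0,0]
    - [0,0,0]
    - [0,0,0]
    - [0,0,0]
  slide:
    - [0,0,-30]
    - [0,0,-30]
    - [0,0,-25]
    - [0,0,-19]
    - [0,0,0]
    - [0,0,0]
    - [0,0,0]
    - [0,0,0]
    - [0,0,0]
    - [0,0,30]
    - [0,0,40]
  jaw: [50,50,50,50,50,0,0,0,0,0,0]

```text
time: 10.78
tool_pos: [0.4863, -0.0553, 0.1115]
tcp_rot: [[0.45, 0.893, -0.003], [0.893, -0.45, 0.001], [-0.001, -0.004, -1.0]]
force: [0.5, 0.2, -1.3]
width: 0.0092
finger_force: 58.7
```

Call:
step_arm:
  angular:
    - [0,0,-9]
    - [0,0,-9]
    - [0,0,-9]
    - [0,0,-9]
    - [0,0,-9]
    - [0,0,-9]
    - [0,0,-9]
    - [0,0,-9]
    - [0,0,-9]
    - [0,0,-9]
    - [0,0,-9]
    - [0,0,-9]
  slide:
    - [24,-16,0]
    - [24,-16,0]
    - [24,-16,0]
    - [24,-16,0]
    - [24,-16,0]
    - [24,-16,0]
    - [23,-14,0]
    - [0,0,0]
    - [0,0,0]
    - [0,0,0]
    - [0,0,0]
    - [0,0,0]
  jaw: [0,0,0,0,0,0,0,0,0,0,0,0]

```text
time: 12.28
tool_pos: [0.6544, -0.1655, 0.1114]
tcp_rot: [[0.707, -0.708, -0.001], [-0.708, -0.707, 0.0], [-0.001, 0.0, -1.0]]
force: [-0.4, -0.4, -0.7]
width: 0.0092
finger_force: 58.7
```

Call:
step_arm:
  angular:
    - [0,0,-9]
    - [0,0,-9]
    - [0,0,-9]
    - [0,0,-9]
    - [0,0,-1.4]
    - [0,0,0]
    - [0,0,0]
  slide:
    - [0,0,0]
    - [0,0,0]
    - [0,0,0]
    - [0,0,0]
    - [0,0,-20]
    - [0,0,-10]
    - [0,0,0]
  jaw: [0,0,0,0,0,0,0]

```text
time: 13.15
tool_pos: [0.653, -0.1651, 0.0793]
tcp_rot: [[0.138, -0.99, -0.005], [-0.99, -0.138, 0.002], [-0.003, 0.004, -1.0]]
force: [-0.0, -0.5, -0.8]
width: 0.0093
finger_force: 58.7
```

```bash
python3 - <<'E'
from workcell import ctrl
import cv2
import numpy as np
a=ctrl.get_image("scene")["pixels"][200:330,280:440];b=ctrl.get_image("top")["pixels"][90:220,290:450]
cv2.imwrite("pics/c4.png",cv2.cvtColor(cv2.resize(np.hstack([a,b]),(800,325),interpolation=cv2.INTER_CUBIC),cv2.COLOR_RGB2BGR))
o=ctrl.get_obs();print(o["width"],o["force"],o["tool_pos"],np.degrees(np.arctan2(o["tcp_rot"][1,1],o["tcp_rot"][0,1])),o["joint_pos"],o["tcp_rot"][:,2])
E
```

```text
0.009221023635347884 [ 0.09412454 -0.26215429 -0.12339316] [ 0.65465312 -0.16569053  0.08156751] -172.1003541713152 [-3.75895943e-01  5.56144512e-01  1.39177240e+00  1.79222417e-05
  1.19453517e+00  2.62781545e+00] [-7.93299406e-04  3.31004553e-04 -9.99999631e-01]
```

View pics/c4.png

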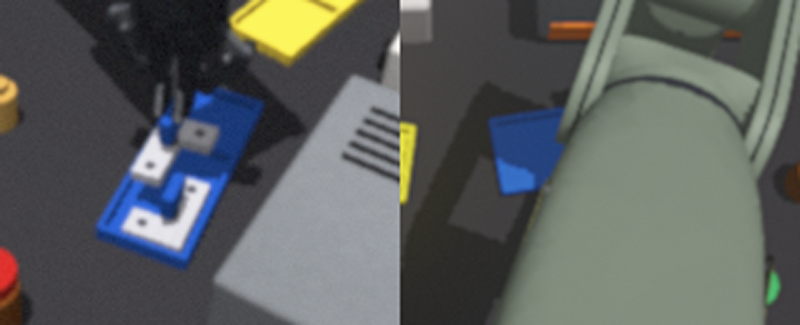

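Call:
step_arm:
  angular:
    - [0,0,0]
    - [0,0,0]
    - [0,0,0]
    - [0,0,0]
    - [0,0,0]
    - [0,0,0]
  slide:
    - [0,0,-14]
    - [0,0,-10]
    - [0,0,-5]
    - [0,0,-3]
    - [0,0,-2]
    - [0,0,0]
  jaw: [0,0,0,0,0,0]

```text
time: 14.0
tool_pos: [0.655, -0.1658, 0.0483]
tcp_rot: [[0.137, -0.991, 0.0], [-0.991, -0.137, -0.0], [0.0, -0.0, -1.0]]
force: [0.2, -0.7, -1.5]
width: 0.0091
finger_force: 58.7
```

Call:
step_arm:
  angular:
    - [0,0,0]
    - [0,0,0]
  slide:
    - [0,0,-1]
    - [0,0,0]
  jaw: [0,0]

```text
time: 14.25
tool_pos: [0.6553, -0.1659, 0.0477]
tcp_rot: [[0.137, -0.991, 0.001], [-0.991, -0.137, -0.0], [0.001, -0.001, -1.0]]
force: [-0.3, -0.7, 0.6]
width: 0.0088
finger_force: 58.9
```

Call:
step_arm:
  angular:
    - [0,0,0]
    - [0,0,0]
    - [0,0,0]
    - [0,0,0]
    - [0,0,0]
    - [0,0,10]
    - [0,0,10]
    - [0,0,10]
    - [0,0,10]
    - [0,0,10]
    - [0,0,10]
    - [0,0,10]
  slide:
    - [0,0,0]
    - [0,0,0]
    - [0,0,20]
    - [0,0,40]
    - [0,0,40]
    - [-5,-26,0]
    - [-5,-26,0]
    - [-5,-26,0]
    - [-5,-26,0]
    - [-5,-26,0]
    - [-5,-26,0]
    - [-5,-26,0]
  jaw: [35,35,40,40,40,100,100,100,100,100,100,100]

```text
time: 15.75
tool_pos: [0.6202, -0.349, 0.1492]
tcp_rot: [[0.979, -0.205, 0.002], [-0.205, -0.979, -0.001], [0.002, 0.001, -1.0]]
force: [-0.2, -0.1, -0.1]
width: 0.0851
finger_force: 0.0
```

Call:
step_arm:
  angular:
    - [0,0,10]
    - [0,0,10]
    - [0,0,0]
  slide:
    - [-6,-27,0]
    - [0,0,0]
    - [0,0,0]
  jaw: [100,100,100]

```text
time: 16.12
tool_pos: [0.6141, -0.3755, 0.1488]
tcp_rot: [[0.991, 0.134, 0.002], [0.134, -0.991, -0.001], [0.001, 0.001, -1.0]]
force: [0.3, 0.8, 0.0]
width: 0.0853
finger_force: 0.0
```

```bash
python3 - <<'E'
from workcell import ctrl
import cv2
import numpy as np
a=ctrl.get_image("scene")["pixels"][200:360,220:420];b=ctrl.get_image("top")["pixels"][90:250,300:500]
cv2.imwrite("pics/c5.png",cv2.cvtColor(cv2.resize(np.hstack([a,b]),(800,320),interpolation=cv2.INTER_CUBIC),cv2.COLOR_RGB2BGR))
o=ctrl.get_obs();print(o["width"],o["force"],o["tool_pos"],np.degrees(np.arctan2(o["tcp_rot"][1,1],o["tcp_rot"][0,1])))
E
```

```text
0.08556207472667877 [ 0.42105488 -0.53306519 -0.41356596] [ 0.61422132 -0.37472641  0.14829168] -82.27847091572636
```

View pics/c5.png

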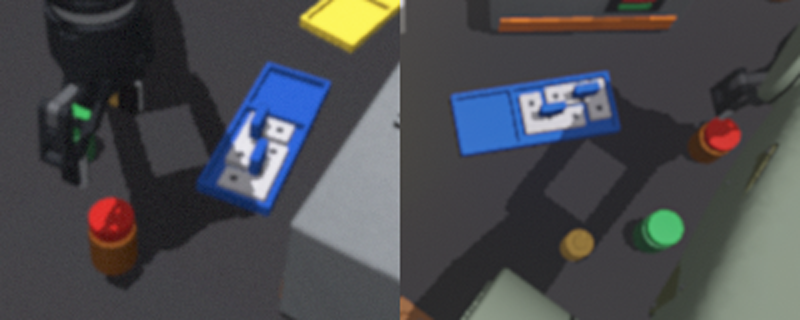

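Both plates lie flat and nested in the long compartment (crop, scene 250,150 and top 565,95). Next is the amber jar.

Call:
step_arm:
  angular:
    - [0,0,0]
    - [0,0,0]
    - [0,0,0]
    - [0,0,0]
    - [0,0,0]
    - [0,0,0]
    - [0,0,0]
    - [0,0,0]
    - [0,0,0]
    - [0,0,0]
    - [0,0,0]
  slide:
    - [0,0,-30]
    - [0,0,-30]
    - [0,0,-25]
    - [0,0,-15]
    - [0,0,-8]
    - [0,0,0]
    - [0,0,0]
    - [0,0,0]
    - [0,0,0]
    - [0,0,0]
    - [0,0,0]
  jaw: [100,100,100,100,100,100,50,45,40,40,40]

```text
time: 17.6
tool_pos: [0.6149, -0.3755, 0.0411]
tcp_rot: [[0.991, 0.137, 0.002], [0.137, -0.991, -0.002], [0.002, 0.002, -1.0]]
force: [-1.0, 0.5, 5.4]
width: 0.0418
finger_force: 60.3
```

Call:
step_arm:
  angular:
    - [0,0,0]
    - [0,0,0]
    - [0,0,0]
    - [0,0,0]
    - [0,0,0]
    - [0,0,0]
    - [0,0,0]
    - [0,0,0]
    - [0,0,0]
    - [0,0,0]
    - [0,0,0]
    - [0,0,0]
  slide:
    - [0,0,15]
    - [0,0,35]
    - [0,0,35]
    - [5.2,36,0]
    - [5.2,36,0]
    - [5.2,36,0]
    - [5.2,36,0]
    - [5.2,36,0]
    - [5.2,36,0]
    - [5.2,36,0]
    - [5.2,36,0]
    - [0,0,0]
  jaw: [30,30,30,30,30,30,30,30,30,30,30,30]

```text
time: 19.1
tool_pos: [0.6552, -0.0837, 0.1241]
tcp_rot: [[0.99, 0.141, -0.001], [0.141, -0.99, 0.001], [-0.001, -0.001, -1.0]]
force: [-0.2, -0.3, -2.4]
width: 0.0418
finger_force: 61.1
```

```bash
python3 - <<'E'
from workcell import ctrl
import cv2
import numpy as np
a=ctrl.get_image("scene")["pixels"][160:320,260:460];b=ctrl.get_image("top")["pixels"][90:250,260:460]
cv2.imwrite("pics/c6.png",cv2.cvtColor(cv2.resize(np.hstack([a,b]),(800,320),interpolation=cv2.INTER_CUBIC),cv2.COLOR_RGB2BGR))
o=ctrl.get_obs();print(o["width"],o["force"],o["tool_pos"],np.degrees(np.arctan2(o["tcp_rot"][1,1],o["tcp_rot"][0,1])))
E
```

```text
0.04205079100359239 [-0.03199612  0.25284262 -0.96153892] [ 0.65519078 -0.08661512  0.12411952] -82.08362809487473
```

View pics/c6.png

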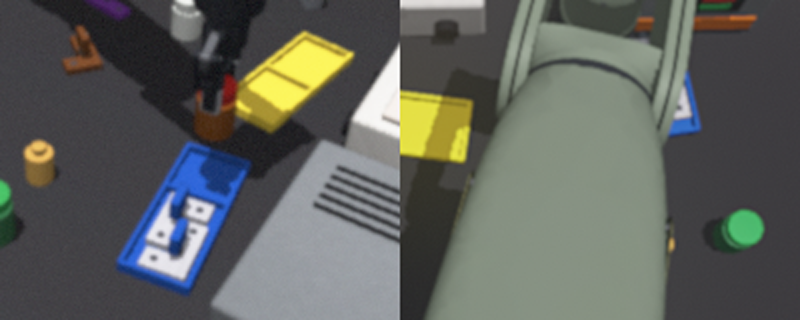

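Call:
step_arm:
  angular:
    - [0,0,0]
    - [0,0,0]
    - [0,0,0]
    - [0,0,0]
    - [0,0,0]
    - [0,0,0]
    - [0,0,0]
  slide:
    - [0,0,-25]
    - [0,0,-25]
    - [0,0,-14]
    - [0,0,-8]
    - [0,0,-4]
    - [0,0,-1]
    - [0,0,0]
  jaw: [30,30,30,30,30,30,30]

```text
time: 20.08
tool_pos: [0.6561, -0.0869, 0.048]
tcp_rot: [[0.991, 0.137, 0.001], [0.137, -0.991, -0.0], [0.001, 0.001, -1.0]]
force: [0.4, -0.1, -1.7]
width: 0.0417
finger_force: 61.1
```

Call:
step_arm:
  angular:
    - [0,0,0]
    - [0,0,0]
    - [0,0,0]
  slide:
    - [0,0,-1]
    - [0,0,-1]
    - [0,0,0]
  jaw: [30,30,30]

```text
time: 20.45
tool_pos: [0.6555, -0.0867, 0.0452]
tcp_rot: [[0.991, 0.137, -0.0], [0.137, -0.991, 0.0], [-0.0, -0.0, -1.0]]
force: [0.5, -0.3, -1.5]
width: 0.0418
finger_force: 61.1
```

Call:
step_arm:
  angular:
    - [0,0,0]
    - [0,0,0]
    - [0,0,0]
  slide:
    - [0,0,-0.7]
    - [0,0,-0.5]
    - [0,0,0]
  jaw: [30,30,30]

```text
time: 20.82
tool_pos: [0.6556, -0.0867, 0.0452]
tcp_rot: [[0.991, 0.137, 0.0], [0.137, -0.991, -0.0], [0.0, 0.0, -1.0]]
force: [-3.6, -0.4, 6.1]
width: 0.0421
finger_force: 61.8
```

Call:
step_arm:
  angular:
    - [0,0,0]
    - [0,0,0]
    - [0,0,0]
    - [0,0,0]
    - [0,0,0]
    - [0,0,0]
    - [0,0,0]
    - [0,0,0]
    - [0,0,0]
    - [0,0,0]
    - [0,0,0]
    - [0,0,0]
  slide:
    - [0,0,0]
    - [0,0,0]
    - [0,0,0]
    - [0,0,30]
    - [0,0,35]
    - [0,0,35]
    - [-26.5,-34.3,0]
    - [-26.5,-34.3,0]
    - [-26.5,-34.3,0]
    - [-26.5,-34.3,0]
    - [-26.5,-34.3,0]
    - [-26.5,-34.3,0]
  jaw: [65,70,70,70,70,80,100,100,100,100,100,100]

```text
time: 22.32
tool_pos: [0.4956, -0.2937, 0.144]
tcp_rot: [[0.991, 0.137, 0.0], [0.137, -0.991, -0.0], [0.0, 0.0, -1.0]]
force: [0.4, -0.4, 0.5]
width: 0.0851
finger_force: 0.0
```

Call:
step_arm:
  angular:
    - [0,0,0]
    - [0,0,0]
    - [0,0,0]
    - [0,0,0]
    - [0,0,0]
    - [0,0,0]
    - [0,0,0]
    - [0,0,0]
    - [0,0,0]
    - [0,0,0]
    - [0,0,0]
    - [0,0,0]
  slide:
    - [0,0,-20]
    - [0,0,-30]
    - [0,0,-25]
    - [0,0,-18]
    - [0,0,-10]
    - [0,0,0]
    - [0,0,0]
    - [0,0,0]
    - [0,0,0]
    - [0,0,0]
    - [0,0,0]
    - [0,0,0]
  jaw: [100,100,100,100,100,100,60,50,45,40,40,30]

```text
time: 23.82
tool_pos: [0.4975, -0.2932, 0.0425]
tcp_rot: [[0.991, 0.137, 0.002], [0.137, -0.991, -0.001], [0.002, 0.002, -1.0]]
force: [0.1, 0.2, 5.0]
width: 0.0418
finger_force: 61.3
```

Call:
step_arm:
  angular:
    - [0,0,0]
    - [0,0,0]
    - [0,0,0]
    - [0,0,-2]
    - [0,0,-2]
    - [0,0,-2]
    - [0,0,-2]
    - [0,0,-2]
    - [0,0,-2]
    - [0,0,-2]
    - [0,0,-2.5]
    - [0,0,0]
  slide:
    - [0,0,15]
    - [0,0,35]
    - [0,0,40]
    - [14.1,41.1,0]
    - [14.1,41.1,0]
    - [14.1,41.1,0]
    - [14.1,41.1,0]
    - [14.1,41.1,0]
    - [14.1,41.1,0]
    - [14.1,41.1,0]
    - [14.1,41.1,0]
    - [14.1,41.1,0]
  jaw: [30,30,30,30,30,30,30,30,30,30,30,30]

```text
time: 25.32
tool_pos: [0.6235, 0.0787, 0.1314]
tcp_rot: [[0.989, -0.15, -0.0], [-0.15, -0.989, -0.0], [-0.0, 0.0, -1.0]]
force: [0.6, -0.6, -1.9]
width: 0.0417
finger_force: 61.0
```

Call:
step_arm:
  angular:
    - [0,0,0]
    - [0,0,0]
    - [0,0,0]
    - [0,0,0]
    - [0,0,0]
  slide:
    - [14.1,41.1,0]
    - [14.1,41.1,0]
    - [14.1,41.1,0]
    - [0,0,0]
    - [0,0,0]
  jaw: [30,30,30,30,30]

```text
time: 25.95
tool_pos: [0.6651, 0.2003, 0.1308]
tcp_rot: [[0.989, -0.15, -0.001], [-0.15, -0.989, -0.001], [-0.001, 0.001, -1.0]]
force: [-0.7, -1.0, -0.2]
width: 0.0414
finger_force: 61.1
```

```bash
python3 - <<'E'
from workcell import ctrl
import cv2
import numpy as np
a=ctrl.get_image("scene")["pixels"][120:320,260:460];b=ctrl.get_image("top")["pixels"][90:290,200:400]
cv2.imwrite("pics/c7.png",cv2.cvtColor(cv2.resize(np.hstack([a,b]),(800,400),interpolation=cv2.INTER_CUBIC),cv2.COLOR_RGB2BGR))
o=ctrl.get_obs();print(o["width"],o["force"],o["tool_pos"],np.degrees(np.arctan2(o["tcp_rot"][1,1],o["tcp_rot"][0,1])))
E
```

```text
0.04155834464467393 [ 0.55784276 -0.165861   -1.75661719] [0.6652899  0.19943416 0.13089843] -98.7047029014979
```

View pics/c7.png

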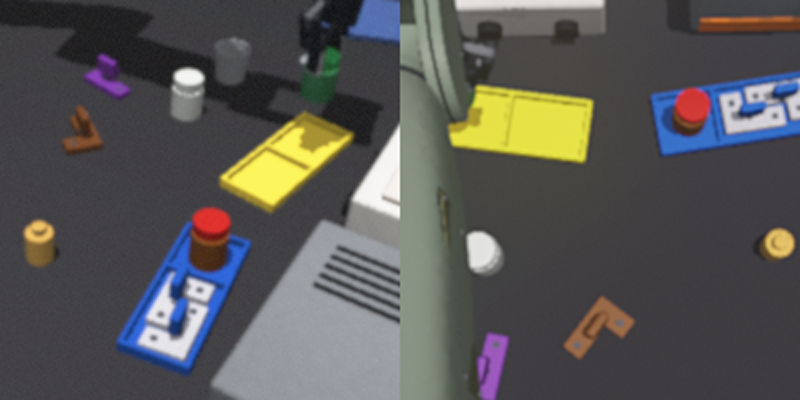

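The amber jar stands in the square compartment (crop: scene 210,240, top 690,110). Green jar down next.

Call:
step_arm:
  angular:
    - [0,0,0]
    - [0,0,0]
    - [0,0,0]
    - [0,0,0]
    - [0,0,0]
    - [0,0,0]
    - [0,0,0]
    - [0,0,0]
  slide:
    - [1,1,-25]
    - [0,0,-25]
    - [0,0,-18]
    - [0,0,-9]
    - [0,0,-4]
    - [0,0,-2]
    - [0,0,-0.7]
    - [0,0,0]
  jaw: [30,30,30,30,30,30,30,30]

```text
time: 27.05
tool_pos: [0.6671, 0.2018, 0.0479]
tcp_rot: [[0.989, -0.15, 0.001], [-0.15, -0.989, 0.0], [0.001, -0.0, -1.0]]
force: [0.3, 0.0, -0.9]
width: 0.0417
finger_force: 61.1
```

Call:
step_arm:
  angular:
    - [0,0,0]
    - [0,0,0]
    - [0,0,0]
  slide:
    - [0,0,-1]
    - [0,0,-0.7]
    - [0,0,0]
  jaw: [30,30,30]

```text
time: 27.42
tool_pos: [0.6671, 0.2017, 0.0466]
tcp_rot: [[0.989, -0.15, 0.001], [-0.15, -0.989, 0.0], [0.001, -0.0, -1.0]]
force: [-1.2, 0.7, 3.9]
width: 0.0415
finger_force: 61.8
```

Call:
step_arm:
  angular:
    - [0,0,0]
    - [0,0,0]
    - [0,0,0]
    - [0,0,0]
    - [0,0,0]
    - [0,0,0]
    - [0,0,0]
    - [0,0,0]
    - [0,0,0]
    - [0,0,0]
    - [0,0,0]
    - [0,0,0]
  slide:
    - [0,0,0]
    - [0,0,0]
    - [0,0,0]
    - [0,0,30]
    - [0,0,35]
    - [0,0,35]
    - [-20.4,-43.6,0]
    - [-20.4,-43.6,0]
    - [-20.4,-43.6,0]
    - [-20.4,-43.6,0]
    - [-20.4,-43.6,0]
    - [-20.4,-43.6,0]
  jaw: [65,70,70,70,70,70,70,70,70,70,70,70]

```text
time: 28.92
tool_pos: [0.5436, -0.0613, 0.1457]
tcp_rot: [[0.989, -0.15, 0.001], [-0.15, -0.989, -0.0], [0.001, 0.0, -1.0]]
force: [-0.4, -0.4, -0.3]
width: 0.0595
finger_force: 0.0
```

Call:
step_arm:
  angular:
    - [0,0,0]
    - [0,0,0]
    - [0,0,0]
    - [0,0,0]
    - [0,0,0]
  slide:
    - [-20.4,-43.6,0]
    - [-20.4,-43.6,0]
    - [-20.4,-43.6,0]
    - [0,0,0]
    - [0,0,0]
  jaw: [80,80,80,80,80]

```text
time: 29.55
tool_pos: [0.4832, -0.1906, 0.1456]
tcp_rot: [[0.989, -0.151, 0.0], [-0.151, -0.989, 0.001], [0.0, -0.001, -1.0]]
force: [0.3, -1.2, 0.4]
width: 0.0681
finger_force: 0.0
```

Call:
step_arm:
  angular:
    - [0,0,0]
    - [0,0,0]
    - [0,0,0]
    - [0,0,0]
    - [0,0,0]
    - [0,0,0]
    - [0,0,0]
    - [0,0,0]
    - [0,0,0]
    - [0,0,0]
    - [0,0,0]
    - [0,0,0]
  slide:
    - [0,0,-30]
    - [0,0,-30]
    - [0,0,-27]
    - [0,0,-18]
    - [0,0,-9]
    - [0,0,0]
    - [0,0,0]
    - [0,0,0]
    - [0,0,0]
    - [0,0,0]
    - [0,0,0]
    - [0,0,0]
  jaw: [80,80,80,80,80,80,45,35,30,20,20,20]

```text
time: 31.05
tool_pos: [0.4841, -0.1911, 0.033]
tcp_rot: [[0.989, -0.15, 0.002], [-0.15, -0.989, -0.001], [0.002, 0.0, -1.0]]
force: [-0.1, 2.6, 5.5]
width: 0.0298
finger_force: 58.8
```

Call:
step_arm:
  angular:
    - [0,0,0]
    - [0,0,0]
    - [0,0,0]
    - [0,0,0]
    - [0,0,0]
    - [0,0,0]
    - [0,0,0]
    - [0,0,0]
    - [0,0,0]
    - [0,0,0]
    - [0,0,0]
    - [0,0,0]
  slide:
    - [0,0,20]
    - [0,0,35]
    - [0,0,35]
    - [23.9,41.4,0]
    - [23.9,41.4,0]
    - [23.9,41.4,0]
    - [23.9,41.4,0]
    - [23.9,41.4,0]
    - [23.9,41.4,0]
    - [23.9,41.4,0]
    - [0,0,0]
    - [0,0,0]
  jaw: [20,20,20,20,20,20,20,20,20,20,20,20]

```text
time: 32.55
tool_pos: [0.6493, 0.0988, 0.1203]
tcp_rot: [[0.989, -0.15, -0.003], [-0.15, -0.989, -0.001], [-0.002, 0.001, -1.0]]
force: [-0.3, -0.1, -3.8]
width: 0.0299
finger_force: 60.1
```

```bash
python3 - <<'E'
from workcell import ctrl
import cv2
import numpy as np
a=ctrl.get_image("scene")["pixels"][120:320,260:460];b=ctrl.get_image("top")["pixels"][90:290,200:400]
cv2.imwrite("pics/c8.png",cv2.cvtColor(cv2.resize(np.hstack([a,b]),(800,400),interpolation=cv2.INTER_CUBIC),cv2.COLOR_RGB2BGR))
o=ctrl.get_obs();print(o["width"],o["force"],o["tool_pos"],np.degrees(np.arctan2(o["tcp_rot"][1,1],o["tcp_rot"][0,1])))
E
```

```text
0.029496904801914876 [-0.32734679 -0.3290449  -3.06459175] [0.64940472 0.09792672 0.12081695] -98.70168006739245
```

View pics/c8.png

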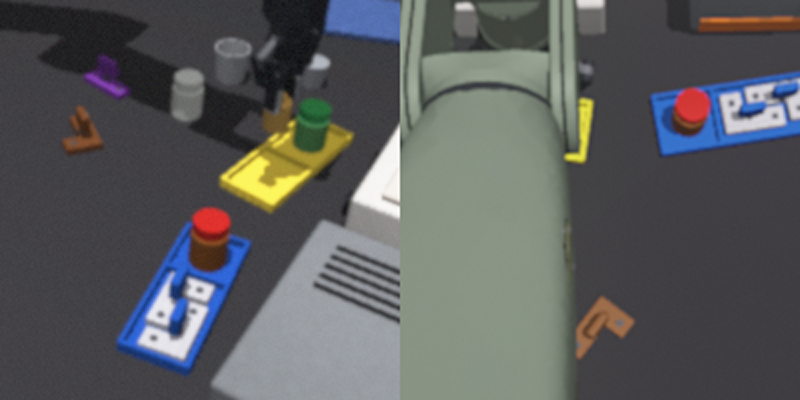

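Call:
step_arm:
  angular:
    - [0,0,0]
    - [0,0,0]
    - [0,0,0]
    - [0,0,0]
    - [0,0,0]
    - [0,0,0]
    - [0,0,0]
    - [0,0,0]
  slide:
    - [1,0,-25]
    - [0,0,-25]
    - [0,0,-18]
    - [0,0,-9]
    - [0,0,-4]
    - [0,0,-2]
    - [0,0,-1]
    - [0,0,0]
  jaw: [20,20,20,20,20,20,20,20]

```text
time: 33.65
tool_pos: [0.6518, 0.0991, 0.0382]
tcp_rot: [[0.989, -0.15, 0.001], [-0.15, -0.989, 0.0], [0.001, -0.0, -1.0]]
force: [0.3, 0.9, -3.0]
width: 0.0296
finger_force: 60.1
```

Call:
step_arm:
  angular:
    - [0,0,0]
    - [0,0,0]
    - [0,0,0]
  slide:
    - [0,0,-1]
    - [0,0,-0.6]
    - [0,0,0]
  jaw: [20,20,20]

```text
time: 34.02
tool_pos: [0.6522, 0.0991, 0.0371]
tcp_rot: [[0.989, -0.15, 0.002], [-0.15, -0.989, 0.0], [0.002, -0.0, -1.0]]
force: [-1.1, -0.2, 3.0]
width: 0.0297
finger_force: 60.8
```

Contact. Release, rise and retreat clear of the view.

Call:
step_arm:
  angular:
    - [0,0,0]
    - [0,0,0]
    - [0,0,0]
    - [0,0,0]
    - [0,0,0]
    - [0,0,0]
    - [0,0,0]
    - [0,0,0]
    - [0,0,0]
    - [0,0,0]
    - [0,0,0]
    - [0,0,0]
  slide:
    - [0,0,0]
    - [0,0,0]
    - [0,0,0]
    - [0,0,25]
    - [0,0,40]
    - [0,0,45]
    - [0,0,30]
    - [-30,-25,0]
    - [-30,-35,0]
    - [-30,-35,0]
    - [-30,-35,0]
    - [-20,-35,0]
  jaw: [50,55,55,55,55,55,55,55,55,55,55,55]

```text
time: 35.52
tool_pos: [0.51, -0.0668, 0.176]
tcp_rot: [[0.989, -0.15, -0.0], [-0.15, -0.989, -0.0], [-0.0, 0.0, -1.0]]
force: [0.6, -0.4, -0.2]
width: 0.0471
finger_force: 0.0
```

Call:
step_arm:
  angular:
    - [0,0,0]
    - [0,0,0]
    - [0,0,0]
    - [0,0,0]
    - [0,0,0]
    - [0,0,0]
    - [0,0,0]
    - [0,0,0]
    - [0,0,0]
    - [0,0,0]
  slide:
    - [-20,-40,0]
    - [-15,-40,0]
    - [-15,-40,0]
    - [-15,-40,0]
    - [-15,-40,0]
    - [-10,-40,0]
    - [-10,-40,0]
    - [-10,-40,0]
    - [0,0,0]
    - [0,0,0]
  jaw: [55,55,55,55,55,55,55,55,55,55]

```text
time: 36.78
tool_pos: [0.4012, -0.3855, 0.1757]
tcp_rot: [[0.989, -0.151, -0.0], [-0.151, -0.989, 0.001], [-0.0, -0.001, -1.0]]
force: [-0.5, -0.3, 0.3]
width: 0.0469
finger_force: 0.0
```

```bash
python3 - <<'E'
from workcell import ctrl
import cv2
import numpy as np
a=ctrl.get_image("scene")["pixels"][120:320,260:460];b=ctrl.get_image("top")["pixels"][90:290,220:420]
cv2.imwrite("pics/c9.png",cv2.cvtColor(cv2.resize(np.hstack([a,b]),(800,400),interpolation=cv2.INTER_CUBIC),cv2.COLOR_RGB2BGR))
o=ctrl.get_obs();print(o["force"],o["tool_pos"],o["time"])
E
```

```text
[ 0.24948871 -0.50675226  0.10127935] [ 0.40159084 -0.38480428  0.17578583] 36.875
```

View pics/c9.png

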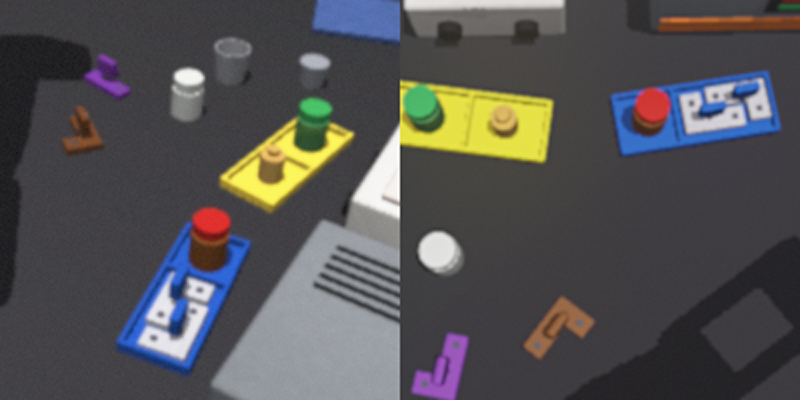

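Everything is in place: plates nested at (175,320) in the scene crop, the amber jar at (210,240), the green jar at (312,125) and the weight at (270,165). The white jar, cup and stopper haven't moved.

```bash
python3 -c "
from workcell import ctrl
print(ctrl.job_done())"
```

```text
the job is handed in; nothing more can be done
None
```

Both kits are made up as asked and handed in at about 37 s; the final camera check showed every item in its place and the white jar, cup and stopper still standing where they were.

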